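# Check the chopping board for damp with the moisture meter

### The arm

A 7-joint arm with a two-finger parallel gripper is mounted at the origin on a cart in front of the work surface, level with it; the furniture and walls round the work are solid. World frame = base frame: x ahead of the robot, y to its left, z up, the work surface at z = 0. Lengths are in m, angles in rad, forces in N, time in s.
With the tool pointing down it reaches from about 0.425 to 0.925 m from the base axis. Payload 6.8 kg.
Tool frame: the origin (TCP) lies midway between the tips of the shut fingers; the grasp point (between the pads) lies 19 mm behind it; z points along the fingers, y is the direction in which the jaws open and shut (so a half turn about z gives the same grasp; the last joint's range is limited). The gripper opens to 85 mm and grips with 20 to 120 N. Pads are 22 mm wide; open, the fingers measure 114 mm over their backs; the gripper's body (76 mm by 85 mm) begins 54 mm behind the grasp point. The pads swing forward as they close: fully open they stand 13 mm farther back than shut.
Start: joints at [-1.234, 0.477, 0.022, 1.555, -0.011, 1.109, -0.083], TCP at [0.29, 0.609, 0.231] pointing down, gripper open.
Joint ranges: [-2.96, 2.96], [-0.34, 2.1], [-1.41, 1.46], [0.24, 2.44], [-1.37, 4.51], [0.17, 1.92], [-2.96, 2.96]. Speed limits (rad/s): [2.39, 2.39, 3.14, 3.14, 3.14, 3.14, 3.14].

### API

Orientations are given as a unit quaternion [w, x, y, z].
In Python, from plant import observe, optics, order gives the robot as it stands.
- The arm moves only by the shell command python3 -m pendant 'ROWS' [FORCE]. ROWS is JSON, one flat list of numbers, 7 for each row, row after row: the turn, a rotation vector about the world's x, y, z in rad, then the shift along the world's x, y, z in m, then the opening, from 0 (shut) to 1 (fully open). In form: [wx, wy, wz, dx, dy, dz, hand, wx, wy, wz, dx, dy, dz, hand, ...]. A call has 1 to 20 rows; each row shifts and turns the commanded pose from where the row before left it; what a row does not reach is not made up. A row lasts 1/10 s, in which the tool goes at most 50 mm and 8.59 degrees, less where a joint would pass 70% of its speed; a pose out of reach is approached as far as the arm can. A call is refused whole if a number of a shift passes 0.05 or a number of a turn 0.15, either way. A call with a gripper value outside its range is refused whole. The fingers move at their own pace and stop on an object; FORCE is the grip in N (left out, the last holds). Time passes only in rows, so rows that do not move let the fingers close. It gives the time, the measured TCP pose, the force and the opening at its end, in the units of the state.
- observe(): the state, without advancing time (a new reading comes with each control period).
- optics.read_camera(name): name is "scene" or "top" or "wrist"; returns the picture (400x640x3 uint8, red, green, blue); there is no depth.
- optics.calibration(name): a dict with "K" (3x3 intrinsics, pixels), "distortion" ([k1, k2, p1, p2, k3] as OpenCV has them; the pictures are not rectified), "world_to_cam" (4x4, takes a point from world to camera coordinates). Camera axes: x right, y down, z forward; pixel columns grow to the right and rows downward; lengths in m; the calibration is good to about 2 mm. A picture is of the moment at which its call begins: read the wrist's pose just before it. calibration takes no time and is no camera call; for the wrist camera it gives the pose at the moment of the call.
- order.sign_off(): hands the job in, once; it reports no verdict.
The state is a dict: "t": time; "joint_positions": joint angles; "qvel": joint speeds; "joint_efforts": joint torques, N m; "tool_pos": TCP position; "tool_rot": TCP orientation; "wrist_force": force on the tool from outside, world axes, zero at the start; "ft_torque": the same for the moment, N m; "gripper_width": opening from 0.0 (shut) to 1.0 (fully open).
Only numpy, scipy, OpenCV 4.12 (cv2) and the standard library are available. Lean on these libraries where they do the work, as an engineer would, in place of code of your own. Each camera call takes 0.05 s, during which the arm holds its last target.

### The job

Take the moisture meter out of its dock and check the board on the sloping stand: set the meter's sprung foot down inside the red ring (not the blue one), with the meter square to the board's sloping face, and press lightly so that the foot goes about half-way in. Be gentle with the board and leave the other things on the worktop where they are. Finish while still holding the meter pressed there, quite still; do not let go of it or put it back.

Things in the scene. Friction and masses are not known exactly. Their poses are not given: they have to be found in the camera images.
- meter: white hand-held moisture meter with dark screen and orange button, 110 to 190 g, loose in the dock; pulls straight up. Origin: centre of its sprung foot's end face, foot fully out. z: from foot to top; x: away from the screen (on the -x face); y: across its width. Case 26 mm (x) by 40 mm (y), z = 20 to 150 mm; grasp across either, about 25 mm below the top so that the palm stays clear
- meter_foot (a joint): how far the sprung foot is pushed into the meter: 0 fully out, 0.014 m fully in; the spring takes about 0.3 N at the start and 0.3 N more per mm; half-way (7 mm) is about 2.4 N. The foot is a black rubber disc 16 mm across on a steel pin under the case
- foot_face (a point): centre of the end face of the sprung foot; moves with the foot
- dock: black charging dock, fixed on the worktop: base 78x92x6 mm, socket body 46 (x) by 64 mm (y), 62 mm high. Origin: centre of its underside. The meter hangs in its socket, axes parallel to the dock's within a few degrees, 2 mm of play all round, 32 mm deep; the lower end of its case is 30 mm and its top 160 mm above the worktop
- board: wooden chopping board, 330x240x22 mm, rigid, fixed on a steel rod stand; its face slopes at 18 degrees, low edge towards the robot, the whole turned up to 0.3 rad about the vertical. Origin: centre of its underside. z: square out of the upper face (22 mm above the origin); x: along the 330 mm side, level, to the left; y: down the slope
- red_ring_center (a point): centre, on the upper face of the board, of the ring drawn in red, 40 mm across; the foot is to stand inside it
- blue_ring_center (a point): centre, on the upper face of the board, of the ring drawn in blue, 40 mm across; not to be checked. The two rings lie left and right on the board, either way round
- tea_glass: small clear glass, 49x49x62 mm; a bystander, loose. Origin: centre of its underside
- salt_shaker: salt shaker with grey top, 44x44x90 mm; a bystander, loose. Origin: centre of its underside
- jam_jar: jar with a yellow lid and red filling, 62x63x85 mm; a bystander, loose. Origin: centre of its underside

How it is judged:
By the outcome, as a careful person would: the job done as asked, in the order asked, and still so for the second after the job is handed in, while the arm keeps its last pose, push and grip.
It also fails if it takes over 35 s, if anything falls off the work surface, if the arm or the gripper's body presses on something with over 40 N, if the wrist force passes 120 N, or if a joint passes its speed limit or range.

## Working session

There is one attempt and no reset: what is moved stays moved. The work goes in short steps, Python scripts to look and compute and a shell command to move; the robot and the scene stay as the last step left them, time stands still between calls to the robot, and variables do not carry over. Pictures are saved under pics/ and viewed, and the job is handed in when it is done.

```bash
ls; mkdir -p pics
python3 - <<'E'
from plant import observe, optics
import cv2
s=observe(); print(s)
for n in ["scene","top","wrist"]:
    c=optics.calibration(n); print(n,c)
    cv2.imwrite(f"pics/{n}0.png",optics.read_camera(n)[:,:,::-1])
E
```

```text
pics
{'t': 0.0, 'joint_positions': array([-1.23408257,  0.47779834,  0.02235724,  1.55644575, -0.01148873,
        1.10930611, -0.08312901]), 'qvel': array([-0.00015922,  0.00028257, -0.0005321 ,  0.00069692, -0.00145265,
        0.00216066,  0.0007326 ]), 'joint_efforts': array([-2.31054255e-04, -5.96462059e+01,  1.60763819e+00, -2.81191528e+01,
        1.24164834e-02,  9.31455928e-03, -1.01692713e-06]), 'tool_pos': array([0.29021752, 0.60877032, 0.23032965]), 'tool_rot': array([-1.25845493e-04,  2.20586479e-01,  9.75366992e-01, -9.05849774e-04]), 'wrist_force': array([0.11261498, 0.24612918, 0.71173603]), 'ft_torque': array([ 0.01090621, -0.01520846,  0.01514864]), 'gripper_width': 0.9996265804423385}
scene {'K': array([[515.31049659,   0.        , 326.03421   ],
       [  0.        , 515.31049659, 190.87415706],
       [  0.        ,   0.        ,   1.        ]]), 'distortion': array([-0.04644552,  0.        ,  0.        ,  0.        ,  0.        ]), 'world_to_cam': array([[ 0.72517952, -0.68849368,  0.00954567, -0.29207894],
       [-0.45820513, -0.49287553, -0.7396768 ,  0.36933
[... 456 characters left out ...]
8],
       [-0.98412963, -0.02094421, -0.17621071,  0.55595119],
       [ 0.17594581,  0.01389516, -0.98430178,  1.027612  ],
       [ 0.        ,  0.        ,  0.        ,  1.        ]])}
wrist {'K': array([[344.51682177,   0.        , 317.74792029],
       [  0.        , 344.51682177, 201.0398692 ],
       [  0.        ,   0.        ,   1.        ]]), 'distortion': array([0.00820866, 0.        , 0.        , 0.        , 0.        ]), 'world_to_cam': array([[ 0.42989966,  0.90287486, -0.0018063 , -0.67316235],
       [ 0.86171302, -0.40970181,  0.29932439, -0.03893753],
       [ 0.26951242, -0.13023597, -0.9541497 ,  0.37956394],
       [ 0.        ,  0.        ,  0.        ,  1.        ]])}
```

View pics/scene0.png

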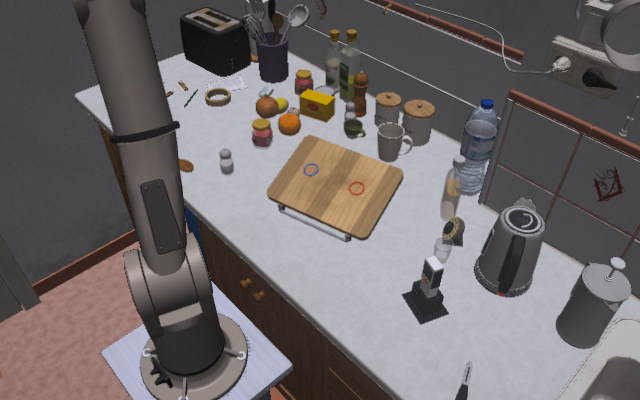

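View pics/top0.png

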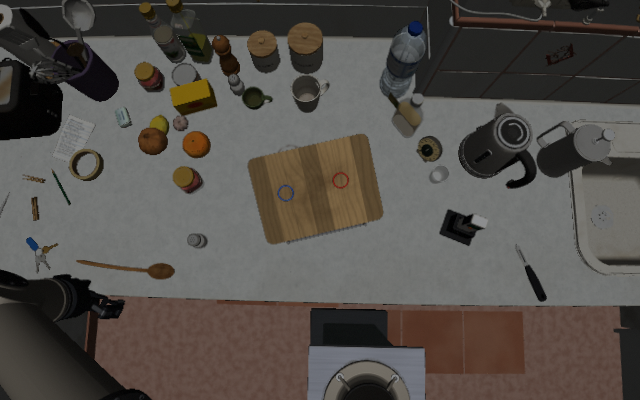

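View pics/wrist0.png

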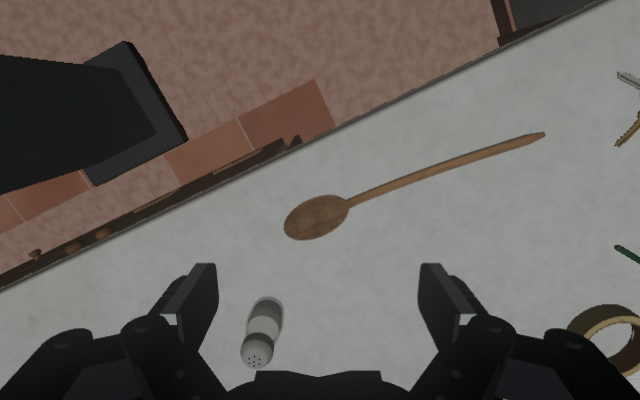

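The scene picture shows the dock and meter at (430,290), the red ring at (357,188) and the blue at (311,170). In the top view the dock is at (465,225), red at (341,180), blue at (286,193), and the glass at (438,174). Next I'll zoom in.

```bash
python3 - <<'E'
import cv2,numpy as np
a=cv2.imread("pics/top0.png"); b=cv2.imread("pics/scene0.png")
A=cv2.resize(a[195:255,425:505],None,fx=7,fy=7,interpolation=cv2.INTER_CUBIC)
B=cv2.resize(b[240:330,390:470],None,fx=6,fy=6,interpolation=cv2.INTER_CUBIC)
cv2.imwrite("pics/topc.png",A);cv2.imwrite("pics/scenec.png",B)
E
cat > h.py <<'E'
import numpy as np,cv2
from plant import observe,optics
def ray(n,px,cal=None):
    c=cal or optics.calibration(n); T=c["world_to_cam"]
    u=cv2.undistortPoints(np.array(px,float).reshape(-1,1,2),c["K"],c["distortion"]).reshape(-1,2)
    d=np.c_[u,np.ones(len(u))]@T[:3,:3]; o=-T[:3,:3].T@T[:3,3]
    return o,d/np.linalg.norm(d,axis=1)[:,None]
def onplane(n,px,z,cal=None):
    o,d=ray(n,px,cal); return o+d*((z-o[2])/d[:,2])[:,None]
def tri(rays):
    A=0;b=0
    for o,d in rays:
        P=np.eye(3)-np.outer(d,d);A=A+P;b=b+P@o
    x=np.linalg.solve(A,b); return x,[np.linalg.norm((np.eye(3)-np.outer(d,d))@(x-o)) for o,d in rays]
def ringmask(img,col):
    h=cv2.cvtColor(img,cv2.COLOR_RGB2HSV).astype(int);H,S,V=h[...,0],h[...,1],h[...,2]
    return (((H<6)|(H>174))&(S>150)&(V>90)) if col=="red" else ((H>105)&(H<130)&(S>80)&(V>70))
def ringc(img,col,box):
    m=ringmask(img,col);k=np.zeros_like(m);x0,y0,x1,y1=box;k[y0:y1,x0:x1]=1;m=m&k
    p=cv2.findNonZero(m.astype(np.uint8)).reshape(-1,2).astype(np.float32)
    e=cv2.fitEllipse(p); return e,len(p)
E
python3 - <<'E'
import sys;sys.path.insert(0,'.')
from h import *
t=cv2.imread("pics/top0.png")[...,::-1].copy();s=cv2.imread("pics/scene0.png")[...,::-1].copy()
for col,bt,bs in [("red",(325,165,357,195),(343,174,371,202)),("blue",(270,178,302,208),(297,157,325,183))]:
    et,n1=ringc(t,col,bt);es,n2=ringc(s,col,bs);print(col,et,n1,es,n2)
    print(tri([(lambda r:(r[0],r[1][0]))(ray("top",et[0])),(lambda r:(r[0],r[1][0]))(ray("scene",es[0]))]))
E
```

```text
red ((340.120361328125, 179.93093872070312), (14.56891918182373, 14.841937065124512), 85.70891571044922) 52 ((356.2242126464844, 187.8354949951172), (12.24532413482666, 14.101649284362793), 80.12549591064453) 33
(array([0.5957274 , 0.08420969, 0.08530299]), [np.float64(0.000995608041008956), np.float64(0.00099560804100884)])
blue ((285.28106689453125, 192.6647491455078), (14.688753128051758, 15.103193283081055), 121.16256713867188) 58 ((310.5198669433594, 169.0177459716797), (11.129951477050781, 13.671701431274414), 68.66926574707031) 42
(array([0.55763427, 0.23063936, 0.08535913]), [np.float64(0.0008908921327156598), np.float64(0.0008908921327157159)])
```

View pics/topc.png

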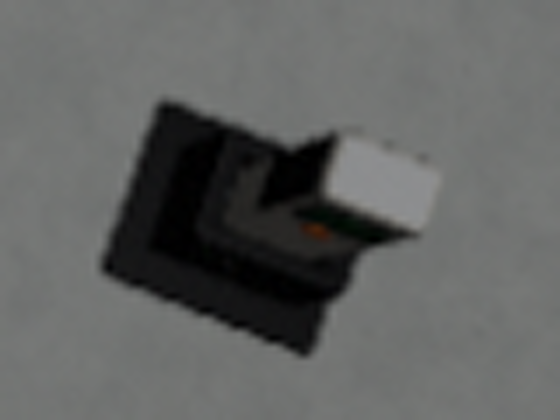

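View pics/scenec.png

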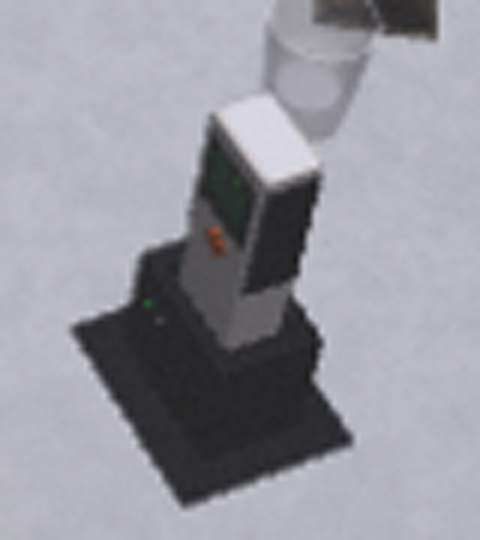

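Run:
```python
from h import *
f=lambda p,x0,y0,k:(np.array(p,float)+.5)/k-.5+[x0,y0]
P=onplane("top",f([(345,133),(440,172),(420,237),(322,196)],425,195,7),.160);print(P.round(4),P.mean(0))
Q=onplane("scene",f([(210,112),(264,94),(322,162),(270,188)],390,240,6),.160);print(Q.round(4),Q.mean(0))
for R in(P,Q):
  for i in range(4):
    e=R[(i+1)%4]-R[i];print(np.linalg.norm(e).round(4),np.degrees(np.arctan2(e[1],e[0])).round(1))
B=onplane("top",f([(168,100),(105,270),(308,355)],425,195,7),.006);print(B.round(4),(B[0]+B[2])/2)
C=onplane("scene",f([(72,328),(183,507),(352,438)],390,240,6),.006);print(C.round(4),(C[0]+C[2])/2)
for R in(B,C):
  for i in range(2):
    e=R[(i+1)%4]-R[i];print(np.linalg.norm(e).round(4),np.degrees(np.arctan2(e[1],e[0])).round(1))
# glass
print(onplane("top",[(438,174)],.03))
# board corners top
```

```text
[[ 0.5002 -0.2444  0.16  ]
 [ 0.487  -0.2779  0.16  ]
 [ 0.4638 -0.2696  0.16  ]
 [ 0.4777 -0.2352  0.16  ]] [ 0.48217396 -0.25674339  0.16      ]
[[ 0.4769 -0.2388  0.16  ]
 [ 0.4986 -0.2472  0.16  ]
 [ 0.4881 -0.2821  0.16  ]
 [ 0.4644 -0.2765  0.16  ]] [ 0.48198691 -0.26116785  0.16      ]
0.036 -111.6
0.0246 160.3
0.0371 68.1
0.0243 -22.2
0.0233 -21.1
0.0364 -106.8
0.0243 166.6
0.0396 71.7
[[ 0.5346 -0.231   0.006 ]
 [ 0.4643 -0.2029  0.006 ]
 [ 0.4314 -0.285   0.006 ]] [ 0.48296942 -0.25802413  0.006     ]
[[ 0.4635 -0.2052  0.006 ]
 [ 0.4298 -0.2905  0.006 ]
 [ 0.5038 -0.3167  0.006 ]] [ 0.48365467 -0.2609191   0.006     ]
0.0757 158.2
0.0884 -111.9
0.0917 -111.6
0.0785 -19.5
[[ 0.63083581 -0.19647804  0.03      ]]
```

```bash
python3 -m pendant '[0,0,0,0.014,-0.039,0.005,1, 0,0,0,0.014,-0.039,0.005,1, 0,0,0,0.014,-0.039,0.005,1, 0,0,0,0.014,-0.039,0.005,1, 0,0,0,0.014,-0.039,0.005,1, 0,0,0,0.014,-0.039,0.005,1, 0,0,0,0.014,-0.039,0.005,1, 0,0,0,0.014,-0.039,0.005,1, 0,0,0,0.014,-0.039,0.005,1, 0,0,0,0.014,-0.039,0.005,1, 0,0,0,0.014,-0.039,0.005,1, 0,0,0,0.014,-0.039,0.005,1, 0,0,0,0.014,-0.039,0.005,1, 0,0,0,0,0,0,1]' 40
python3 - <<'E'
from h import *
import pickle
c=optics.calibration("wrist");i=optics.read_camera("wrist");pickle.dump((c,i),open("w1.pkl","wb"))
print(observe()['tool_pos'],observe()['t'])
cv2.imwrite("pics/w1.png",i[...,::-1])
cv2.imwrite("pics/t1.png",cv2.resize(cv2.imread("pics/top0.png")[120:260,230:400],None,fx=4.4,fy=4.2))
E
```

```text
t: 1.55
tool_pos: [0.4741, 0.0962, 0.2971]
tool_rot: [0.001, 0.225, 0.974, -0.0]
wrist_force: [0.4, -0.1, -0.4]
gripper_width: 1.001
[0.47315041 0.09946739 0.2966285 ] 1.6
```

View pics/w1.png

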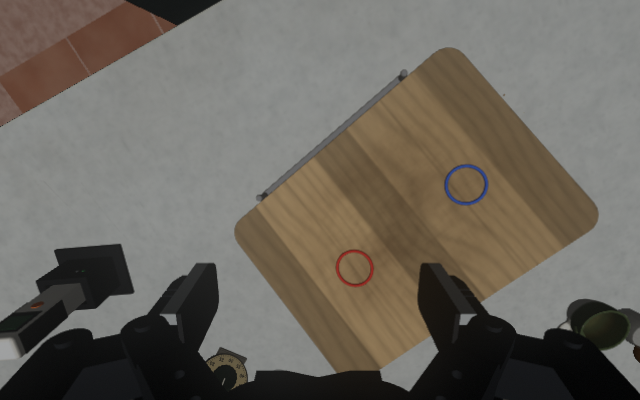

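The wrist picture shows the red ring at (355,268), the blue at (466,185), the board's low edge running from (240,225) to (430,60), and the dock at lower left.

Run:
```python
from h import *
import pickle
c,i=pickle.load(open("w1.pkl","rb"))
t=cv2.imread("pics/top0.png")[...,::-1].copy();s=cv2.imread("pics/scene0.png")[...,::-1].copy()
g=lambda r:(r[0],r[1][0])
R={}
for col,bt,bs,bw in [("red",(325,165,357,195),(343,174,371,202),(325,240,385,295)),("blue",(270,178,302,208),(297,157,325,183),(435,155,500,215))]:
    et=ringc(t,col,bt)[0][0];es=ringc(s,col,bs)[0][0];ew,n=ringc(i,col,bw);print(ew,n)
    x,e=tri([g(ray("top",et)),g(ray("scene",es)),g(ray("wrist",ew[0],c))]);print(col,x,e);R[col]=x
    for a,b in((0,2),(1,2)):
        rr=[g(ray("top",et)),g(ray("scene",es)),g(ray("wrist",ew[0],c))];print(tri([rr[a],rr[b]]))
d=R["blue"]-R["red"];print(np.degrees(np.arctan2(d[1],d[0])),d)
def plane(n,px,nr,p,cal=None):
    o,D=ray(n,px,cal);return o+D*((nr@(p-o))/(D@nr))[:,None]
# wood mask -> edges
h=cv2.cvtColor(i,cv2.COLOR_RGB2HSV);m=((h[...,1]>60)&(h[...,0]>5)&(h[...,0]<25)).astype(np.uint8)
m[:,:225]=0;m[:40]=0;m=cv2.morphologyEx(m,cv2.MORPH_OPEN,np.ones((7,7)))
k=max(cv2.findContours(m,0,cv2.CHAIN_APPROX_NONE)[0],key=cv2.contourArea).reshape(-1,2)
for name,(a,b) in {"front":((265,203),(425,67)),"left":((470,65),(585,190)),"right":((250,255),(330,362)),"back":((500,292),(575,247))}.items():
    a,b=np.array(a,float),np.array(b,float);u=(b-a)/np.linalg.norm(b-a)
    q=k-a;tt=q@u;dd=np.abs(q@np.array([-u[1],u[0]]))
    sel=k[(tt>0)&(tt<np.linalg.norm(b-a))&(dd<9)]
    for yaw in (14.6,):
        y=np.radians(yaw);nr=np.array([-np.sin(np.radians(18))*np.cos(y),-np.sin(np.radians(18))*np.sin(y),np.cos(np.radians(18))])
        bx=np.array([-np.sin(y),np.cos(y),0]);by=np.cross(nr,bx)
        Q=plane("wrist",sel.astype(float),nr,R["red"],c)-R["red"];X=np.c_[Q@bx,Q@by]
        if len(X)>5:
            v=cv2.fitLine(X.astype(np.float32),cv2.DIST_HUBER,0,.01,.01).ravel();print(name,len(X),np.degrees(np.arctan2(v[1],v[0])).round(2),v[2:])
```

```text
((354.2562255859375, 267.835205078125), (33.761207580566406, 35.64439392089844), 129.29129028320312) 251
red [0.59517438 0.08348324 0.08622404] [np.float64(0.0014411088472747993), np.float64(0.0008015279228839032), np.float64(0.0008747020054564301)]
(array([0.59375072, 0.08398607, 0.08913413]), [np.float64(0.0010252733390891217), np.float64(0.001025273339089099)])
(array([0.59501259, 0.08259955, 0.0868293 ]), [np.float64(0.0002994487830537968), np.float64(0.00029944878305378095)])
((465.93914794921875, 184.36788940429688), (37.75037384033203, 40.65791320800781), 79.65009307861328) 338
blue [0.55736938 0.23008631 0.0854859 ] [np.float64(0.0011744543535969862), np.float64(0.0008094376482531724), np.float64(0.0008647367905804718)]
(array([0.55804856, 0.23087194, 0.08195318]), [np.float64(0.0008182784331565471), np.float64(0.0008182784331565439)])
(array([0.55656564, 0.22858062, 0.08724386]), [np.float64(0.0003263057811402319), np.float64(0.0003263057811401383)])
104.46001797015657 [-0.03780501  0.14660307 -0.00073814]
front 160 0.07 [0.08358062 0.12930538]
left 127 -89.93 [0.23032004 0.00968123]
right 107 -89.92 [-0.09538776  0.00798477]
back 73 0.04 [ 0.15089436 -0.10724887]
```

```bash
python3 -m pendant '[0,0,0.012,0.001,-0.04,-0.006,1, 0,0,0.012,0.001,-0.04,-0.006,1, 0,0,0.012,0.001,-0.04,-0.006,1, 0,0,0.012,0.001,-0.04,-0.006,1, 0,0,0.012,0.001,-0.04,-0.006,1, 0,0,0.012,0.001,-0.04,-0.006,1, 0,0,0.012,0.001,-0.04,-0.006,1, 0,0,0.012,0.001,-0.04,-0.006,1, 0,0,0,0.001,-0.038,-0.006,1, 0,0,0,0,0,0,1, 0,0,0,0,0,0,1]'
python3 - <<'E'
from h import *
import pickle
c=optics.calibration("wrist");i=optics.read_camera("wrist");pickle.dump((c,i),open("w2.pkl","wb"))
print(observe()['tool_pos'],observe()['tool_rot'],observe()['t'])
cv2.imwrite("pics/w2.png",i[...,::-1])
E
```

```text
t: 2.7
tool_pos: [0.4815, -0.255, 0.2416]
tool_rot: [-0.001, 0.174, 0.985, 0.0]
wrist_force: [-0.2, 0.6, -0.5]
gripper_width: 1.001
[ 0.4818414  -0.25400971  0.24180266] [-5.06961857e-04  1.72777900e-01  9.84960575e-01  4.53577863e-04] 2.75
```

View pics/w2.png

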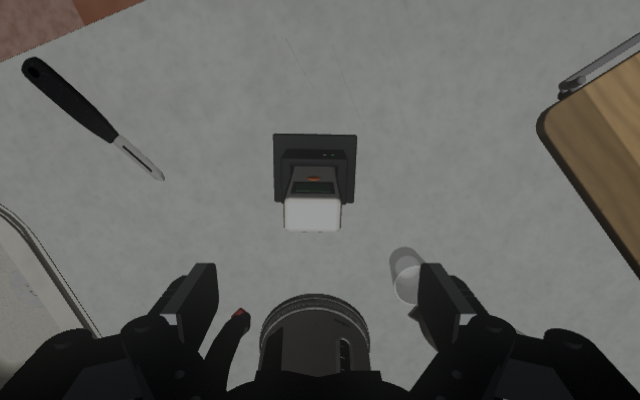

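Run:
```python
from h import *
import pickle
c,i=pickle.load(open("w2.pkl","rb"))
g=cv2.cvtColor(i,cv2.COLOR_RGB2HSV)
k=i[190:240,270:360];print(i[215,313],i[240,313])
m=np.zeros(i.shape[:2],np.uint8);m[185:240,270:360]=(k.min(2)>150).repeat(1).reshape(k.shape[:2])[:0].size if 0 else 0
cv2.imwrite("pics/w2c.png",cv2.resize(i[120:250,250:380,::-1],None,fx=4.5,fy=4.5,interpolation=cv2.INTER_CUBIC))
T=c["world_to_cam"];print("cam pos",-T[:3,:3].T@T[:3,3])
print("kettle px ",onplane("top",[(462,155),(480,175),(508,185),(530,185)],.1))
```

```text
[152 154 154] [128 130 128]
cam pos [ 0.40918905 -0.22961205  0.38390936]
kettle px  [[ 0.66778182 -0.2429047   0.1       ]
 [ 0.61342637 -0.28929591  0.1       ]
 [ 0.58777094 -0.36424667  0.1       ]
 [ 0.58917311 -0.4249477   0.1       ]]
```

View pics/w2c.png

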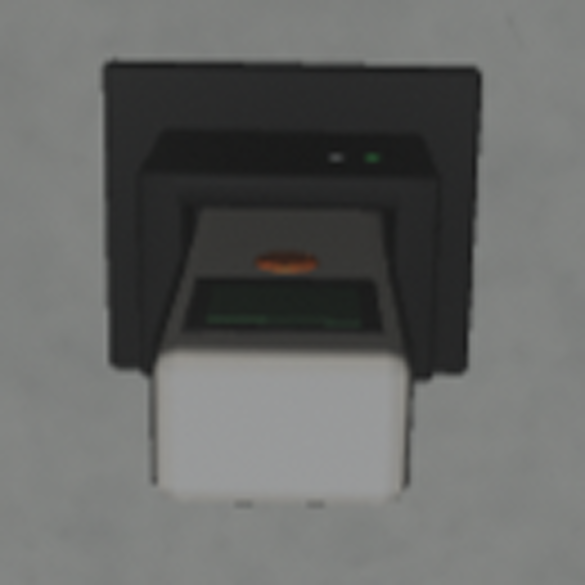

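Run:
```python
from h import *
import pickle
c,i=pickle.load(open("w2.pkl","rb"))
f=lambda p:(np.array(p,float)+.5)/4.5-.5+[250,120]
P=onplane("wrist",f([(157,350),(411,350),(407,497),(156,497)]),.160,c);print(P.round(4),P.mean(0))
for i in range(4):
    e=P[(i+1)%4]-P[i];print(np.linalg.norm(e).round(4),np.degrees(np.arctan2(e[1],e[0])).round(1))
B=onplane("wrist",f([(105,64),(480,68),(466,372),(110,368)]),.006,c);print(B.mean(0),np.degrees(np.arctan2(*(B[1]-B[0])[[1,0]])),np.degrees(np.arctan2(*(B[2]-B[3])[[1,0]])))
```

```text
[[ 0.4647 -0.2738  0.16  ]
 [ 0.4778 -0.2378  0.16  ]
 [ 0.5001 -0.2461  0.16  ]
 [ 0.4868 -0.2827  0.16  ]] [ 0.48234595 -0.26010936  0.16      ]
0.0383 70.0
0.0238 -20.3
0.039 -110.0
0.0239 158.0
[ 0.4834463 -0.2609372  0.006    ] 69.41087576661803 69.33764615380989
```

```bash
python3 -m pendant '[0,0,0,0.0006,-0.0055,-0.02,1, 0,0,0,0,0,-0.025,1, 0,0,0,0,0,-0.025,1, 0,0,0,0,0,-0.025,1, 0,0,0,0,0,-0.018,1, 0,0,0,0,0,-0.015,1, 0,0,0,0,0,0,1, 0,0,0,0,0,0,1]' 40
python3 - <<'E'
from h import *
o=observe();print(o['tool_pos'],o['wrist_force'])
E
```

```text
t: 3.55
tool_pos: [0.4826, -0.2605, 0.1147]
tool_rot: [0.0, 0.173, 0.985, 0.0]
wrist_force: [0.6, 1.2, -0.5]
gripper_width: 0.999
[ 0.48255228 -0.26047484  0.1146668 ] [ 0.59020367  1.17085079 -0.47308107]
```

```bash
python3 -m pendant '[0,0,0,0,0,0,0.7, 0,0,0,0,0,0,0.55, 0,0,0,0,0,0,0.45, 0,0,0,0,0,0,0.35, 0,0,0,0,0,0,0.2, 0,0,0,0,0,0,0, 0,0,0,0,0,0,0, 0,0,0,0,0,0,0, 0,0,0,0,0,0,0, 0,0,0,0,0,0,0]' 40
python3 - <<'E'
from h import *
o=observe();print(o['tool_pos'],o['tool_rot'],o['wrist_force'],o['ft_torque'])
cv2.imwrite("pics/w3.png",optics.read_camera("wrist")[...,::-1])
E
```

```text
t: 4.55
tool_pos: [0.4826, -0.261, 0.115]
tool_rot: [0.001, 0.173, 0.985, 0.0]
wrist_force: [-0.7, 1.7, 7.2]
gripper_width: 0.464
[ 0.48262493 -0.26104377  0.11499691] [5.37381464e-04 1.73459946e-01 9.84840744e-01 2.58014680e-04] [-0.74403847  1.70474091  7.15584499] [0.50606759 0.15744067 0.03018346]
```

View pics/w3.png

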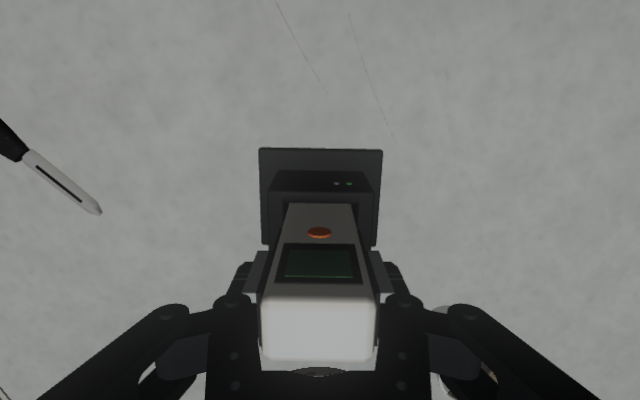

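The meter is between the pads, upright and centred. Lifting it now.

```bash
python3 -m pendant '[0,0,0,0,0,0.01,0, 0,0,0,0,0,0.015,0, 0,0,0,0,0,0.02,0, 0,0,0,0,0,0.025,0, 0,0,0,0,0,0.03,0, 0,0,0,0,0,0.03,0, 0,0,0,0,0,0.03,0, 0,0,0,0,0,0.03,0, 0,0,0,0,0,0,0, 0,0,0,0,0,0,0]'
python3 - <<'E'
from h import *
o=observe();print(o['tool_pos'],o['tool_rot'],o['wrist_force'],o['ft_torque'])
cv2.imwrite("pics/w4.png",optics.read_camera("wrist")[...,::-1])
a=optics.read_camera("scene")[...,::-1];cv2.imwrite("pics/s4.png",a)
E
```

```text
t: 5.6
tool_pos: [0.4818, -0.2613, 0.3046]
tool_rot: [0.0, 0.174, 0.985, 0.0]
wrist_force: [-0.1, -0.5, -3.2]
gripper_width: 0.463
[ 0.48177933 -0.26127941  0.30460377] [3.97086942e-04 1.73674318e-01 9.84803060e-01 8.18204555e-05] [-0.14330755 -0.47573374 -3.21642376] [0.02703649 0.03167559 0.00464059]
```

View pics/w4.png

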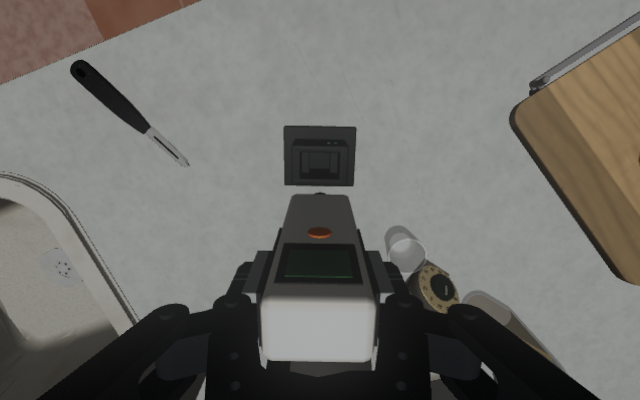

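View pics/s4.png

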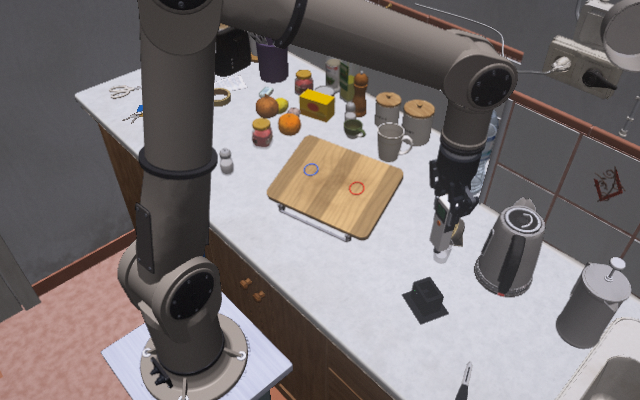

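Run:
```python
import cv2
a=cv2.imread("pics/w4.png");cv2.imwrite("pics/w4c.png",cv2.resize(a[180:380,245:395],None,fx=4,fy=3,interpolation=cv2.INTER_CUBIC))
a=cv2.imread("pics/s4.png");cv2.imwrite("pics/s4c.png",cv2.resize(a[190:275,405:485],None,fx=7,fy=7,interpolation=cv2.INTER_CUBIC))
```

```text
(no output)
```

View pics/w4c.png

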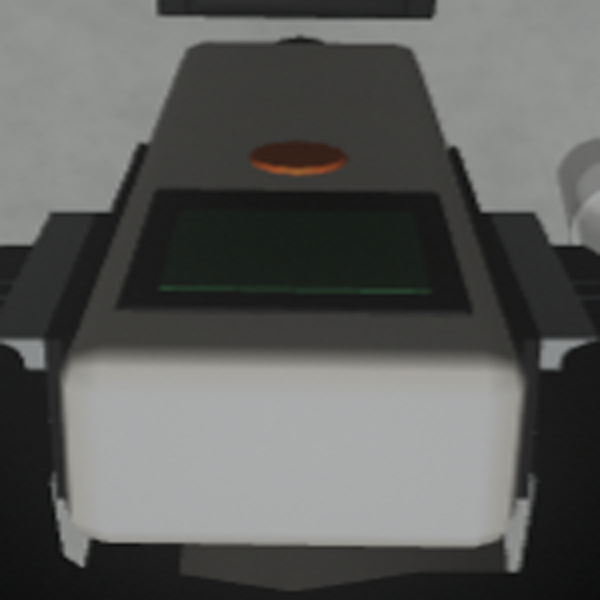

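View pics/s4c.png

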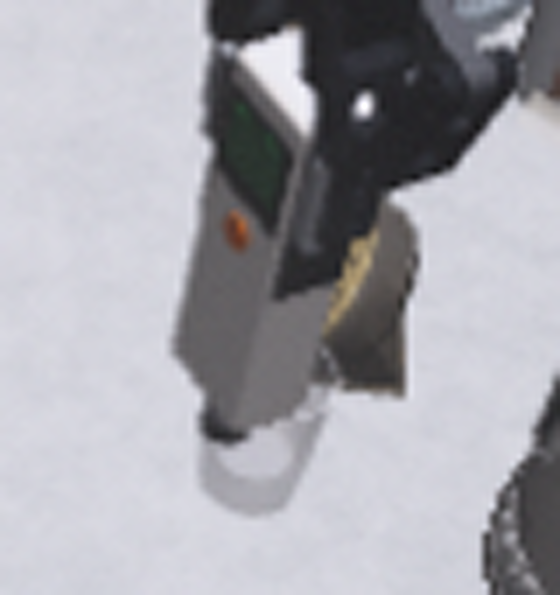

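Run:
```python
from h import *
from scipy.spatial.transform import Rotation as Ro
c=optics.calibration("wrist")
f=lambda p:(np.array(p,float)+.5)/[4,3]-.5+[245,180]
px=f([(184,42),(416,42),(64,358),(524,358),(68,545),(520,545)])
M=np.array([(-13,-20,20),(-13,20,20),(-13,-20,150),(-13,20,150),(13,-20,150),(13,20,150)])/1e3
ok,r,t=cv2.solvePnP(M,px,c["K"],c["distortion"]);p2=cv2.projectPoints(M,r,t,c["K"],c["distortion"])[0].reshape(-1,2);print((p2-px).round(1).tolist())
R=cv2.Rodrigues(r)[0];W=c["world_to_cam"];Rw=W[:3,:3].T@R;tw=W[:3,:3].T@(t.ravel()-W[:3,3])
print("meter z",Rw[:,2],"y ang",np.degrees(np.arctan2(Rw[1,1],Rw[0,1])),"origin",tw)
o=observe();q=o['tool_rot'];Rt=Ro.from_quat(np.r_[q[1:],q[0]]).as_matrix();print("axis in tool",Rt.T@Rw[:,2],"origin in tool",Rt.T@(tw-o['tool_pos']))
# foot from scene/top
print("scene expected foot px (vertical assumption)", cv2.projectPoints((o['tool_pos']-[0,0,.105])[None],cv2.Rodrigues(optics.calibration("scene")["world_to_cam"][:3,:3])[0],optics.calibration("scene")["world_to_cam"][:3,3],optics.calibration("scene")["K"],optics.calibration("scene")["distortion"])[0], "seen",(np.array([225,428])+.5)/7-.5+[405,190])
print(onplane("scene",[(np.array([224,428])+.5)/7-.5+[405,190]],o['tool_pos'][2]-.105))
```

```text
[[0.4, 0.1], [-0.5, -0.0], [-1.3, -0.2], [1.1, -0.0], [1.5, -0.1], [-1.2, 0.3]]
meter z [-0.00409996 -0.00820648  0.99995792] y ang 70.28316173304728 origin [ 0.48454478 -0.26131519  0.1932103 ]
axis in tool [ 0.00334263 -0.00918045 -0.99995227] origin in tool [-0.00361337  0.0006539   0.10988828]
scene expected foot px (vertical assumption) [[[436.26318014 251.40934183]]] seen [436.71428571 250.71428571]
[[ 0.4832472  -0.26000898  0.19810663]]
```

```bash
python3 -m pendant '[0.0079,-0.0304,0,0.0063,0.02,0,0, 0.0079,-0.0304,0,0.0063,0.033,0,0, 0.0079,-0.0304,0,0.0063,0.035,0,0, 0.0079,-0.0304,0,0.0063,0.035,0,0, 0.0079,-0.0304,0,0.0063,0.035,0,0, 0.0079,-0.0304,0,0.0063,0.035,0,0, 0.0079,-0.0304,0,0.0063,0.035,-0.011,0, 0.0079,-0.0304,0,0.0063,0.035,-0.015,0, 0.0079,-0.0304,0,0.0063,0.035,-0.02,0, 0.0079,-0.0304,0,0.0063,0.033,-0.015,0, 0,0,0,0,0,0,0, 0,0,0,0,0,0,0,0,0,0,0,0,0,0]'
cat > st.py <<'E'
from h import *
from scipy.spatial.transform import Rotation as Ro
y=np.radians(14.6);a=np.radians(18);n=np.array([-np.sin(a)*np.cos(y),-np.sin(a)*np.sin(y),np.cos(a)])
P=np.array([.5952,.0835,.0865])
def st():
    o=observe();q=o['tool_rot'];Rt=Ro.from_quat(np.r_[q[1:],q[0]]).as_matrix()
    z=-Rt[:,2];ax=np.cross(z,n);d=o['tool_pos']-P
    print("t",o['t'],"tcp",o['tool_pos'].round(4),"corr rotvec",ax.round(4),"h",(d@n).round(4),"lat",(d-n*(d@n)).round(4),"F",o['wrist_force'].round(2),"Fn",(o['wrist_force']@n).round(2),"w",o['gripper_width'])
    return o,Rt
E
python3 - <<'E'
from st import *
st()
for k in range(2):
    pass
cv2.imwrite("pics/w5.png",optics.read_camera("wrist")[...,::-1]);cv2.imwrite("pics/s5.png",optics.read_camera("scene")[...,::-1]);cv2.imwrite("pics/t5.png",optics.read_camera("top")[...,::-1])
st()
a=cv2.imread("pics/s5.png");b=cv2.imread("pics/t5.png")
cv2.imwrite("pics/c5.png",np.hstack([cv2.resize(a[130:230,310:410],(500,500),interpolation=cv2.INTER_CUBIC)]))
E
```

```text
t: 7.0
tool_pos: [0.5449, 0.0685, 0.243]
tool_rot: [0.142, 0.172, 0.973, 0.064]
wrist_force: [-0.6, 0.1, -0.6]
gripper_width: 0.466
t 7.0 tcp [0.5449 0.0685 0.243 ] corr rotvec [ 0.0014 -0.0009  0.0004] h 0.165 lat [-0.001  -0.0022 -0.0005] F [-0.57  0.11 -0.64] Fn -0.44 w 0.4663754730463903
t 7.15 tcp [0.5453 0.0685 0.2437] corr rotvec [0.0007 0.0006 0.0003] h 0.1656 lat [-0.0004 -0.0021 -0.0003] F [ 0.81  0.63 -1.  ] Fn -1.24 w 0.4661205560434795
```

View pics/w5.png

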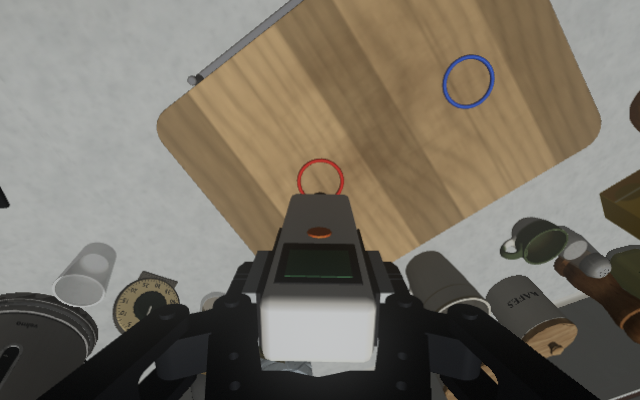

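View pics/c5.png

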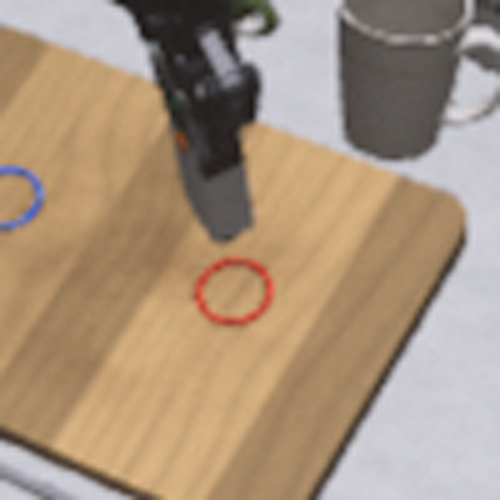

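```bash
python3 -m pendant '[0.001,0,0,0.003,0.0012,-0.0095,0,0,0,0,0.003,0.0012,-0.0095,0,0,0,0,0.003,0.001,-0.0095,0,0,0,0,0.002,0.001,-0.0095,0,0,0,0,0,0,0,0,0,0,0,0,0,0,0,0,0,0,0,0,0,0]'
python3 - <<'E'
from st import *
st()
W=optics.calibration("wrist")
i=optics.read_camera("wrist");s=optics.read_camera("scene")
o,Rt=st()
cv2.imwrite("pics/w6.png",cv2.resize(i[150:250,260:380,::-1],None,fx=5,fy=5,interpolation=cv2.INTER_CUBIC));cv2.imwrite("pics/s6.png",cv2.resize(s[150:220,320:400,::-1],None,fx=7,fy=7,interpolation=cv2.INTER_CUBIC))
pr=lambda X,c:cv2.projectPoints(np.array([X]),cv2.Rodrigues(c["world_to_cam"][:3,:3])[0],c["world_to_cam"][:3,3],c["K"],c["distortion"])[0].ravel()
th=np.linspace(0,2*np.pi,8,endpoint=False);bx=np.array([-np.sin(y),np.cos(y),0]);by=np.cross(n,bx)
ft=o['tool_pos']+Rt@np.array([-.0015,.0009,.105])
for nm,c,(x0,y0,k) in(("w",W,(260,150,5)),("s",optics.calibration("scene"),(320,150,7))):
    print(nm,"P crop",(pr(P,c)-[x0,y0])*k,"foot",(pr(ft,c)-[x0,y0])*k,"top/bottom edge of ring",[((pr(P+.02*d,c)-[x0,y0])*k).round().tolist() for d in(by,-by,bx,-bx)])
E
```

```text
t: 7.85
tool_pos: [0.5562, 0.0742, 0.2055]
tool_rot: [0.142, 0.171, 0.973, 0.066]
wrist_force: [0.1, -0.7, -1.3]
gripper_width: 0.466
t 7.85 tcp [0.5562 0.0742 0.2055] corr rotvec [-0.0008  0.0004 -0.0002] h 0.1256 lat [-0.0014  0.0005 -0.0004] F [ 0.06 -0.73 -1.3 ] Fn -1.19 w 0.4661758756244328
t 7.95 tcp [0.5563 0.0743 0.2058] corr rotvec [-0.0011  0.0008 -0.0003] h 0.1258 lat [-0.0013  0.0006 -0.0004] F [ 0.11  1.12 -1.18] Fn -1.24 w 0.46584695783093094
w P crop [293.78025169 222.061547  ] foot [301.80025244 261.32457864] top/bottom edge of ring [[223.0, 123.0], [362.0, 318.0], [397.0, 154.0], [193.0, 288.0]]
s P crop [251.61445078 264.59057474] foot [244.87294034 234.04645018] top/bottom edge of ring [[227.0, 304.0], [276.0, 226.0], [208.0, 247.0], [296.0, 283.0]]
```

View pics/w6.png

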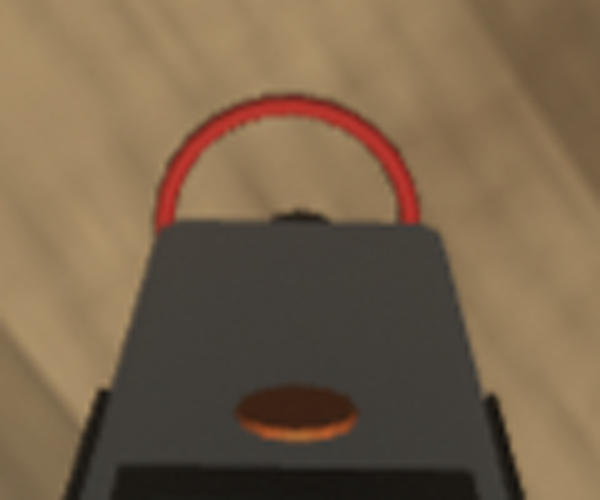

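View pics/s6.png

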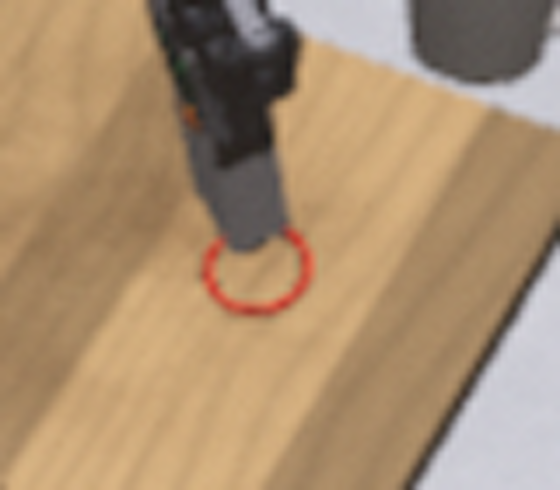

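```bash
cat >> st.py <<'E'
def avg(N=16):
    L=[];H=[]
    for _ in range(N):
        optics.read_camera("wrist");o=observe();L.append(o['wrist_force']);H.append((o['tool_pos']-P)@n)
    L=np.array(L);print("meanF",L.mean(0).round(2),"sd",L.std(0).round(2),"Fn",(L@n).mean().round(3),"sem",((L@n).std()/N**.5).round(3),"h",np.mean(H).round(5))
E
python3 -c "
from st import *
avg();st()"
python3 -m pendant '[0,0,0,0.0012,0.0002,-0.0038,0,0,0,0,0.0012,0.0002,-0.0038,0,0,0,0,0.0012,0.0002,-0.0038,0,0,0,0,0.0012,0.0002,-0.0038,0,0,0,0,0,0,0,0,0,0,0,0,0,0,0]'
python3 -c "
from st import *
st();avg()"
```

```text
meanF [ 0.02  0.02 -1.68] sd [0.49 0.46 0.51] Fn -1.602 sem 0.132 h 0.12554
t 8.75 tcp [0.556  0.0743 0.2053] corr rotvec [-0.0008  0.     -0.0002] h 0.1254 lat [-0.0016  0.0005 -0.0005] F [ 0.59 -0.39 -1.59] Fn -1.66 w 0.46205397225053346
t: 9.35
tool_pos: [0.5608, 0.075, 0.1899]
tool_rot: [0.142, 0.171, 0.973, 0.065]
wrist_force: [-0.4, -0.6, -0.8]
gripper_width: 0.466
t 9.35 tcp [0.5608 0.075  0.1899] corr rotvec [-0.0005 -0.0004 -0.0002] h 0.1093 lat [-0.0017 -0.     -0.0005] F [-0.39 -0.61 -0.78] Fn -0.57 w 0.465503323493601
meanF [-0.11 -0.14 -1.53] sd [0.64 0.34 0.61] Fn -1.408 sem 0.159 h 0.10955
```

```bash
python3 -m pendant '[0,0,0,0.0006,0.0001,-0.0019,0,0,0,0,0.0006,0.0001,-0.0019,0,0,0,0,0.0006,0.0001,-0.0019,0,0,0,0,0,0,0,0,0,0,0,0,0,0,0]'
python3 -c "
from st import *
avg(20);st()
i=optics.read_camera('wrist');s=optics.read_camera('scene')
cv2.imwrite('pics/w7.png',cv2.resize(i[150:250,260:380,::-1],None,fx=5,fy=5,interpolation=cv2.INTER_CUBIC));cv2.imwrite('pics/s7.png',cv2.resize(s[150:220,320:400,::-1],None,fx=7,fy=7,interpolation=cv2.INTER_CUBIC))"
```

```text
t: 10.65
tool_pos: [0.5626, 0.0754, 0.1843]
tool_rot: [0.142, 0.171, 0.973, 0.065]
wrist_force: [-0.3, 0.3, -0.8]
gripper_width: 0.469
meanF [-0.35  0.11 -1.16] sd [0.49 0.56 0.6 ] Fn -1.011 sem 0.123 h 0.1035
t 11.65 tcp [0.5626 0.0753 0.1844] corr rotvec [-0.0007 -0.0001 -0.0002] h 0.1035 lat [-0.0016 -0.0001 -0.0005] F [-0.33 -0.44 -0.61] Fn -0.45 w 0.4628978409109646
```

View pics/w7.png

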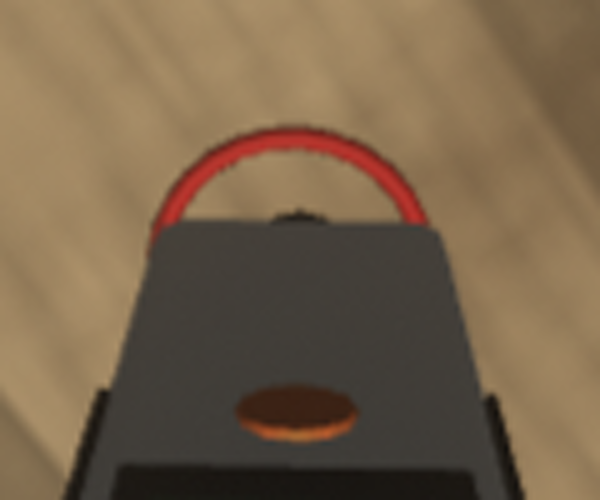

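View pics/s7.png

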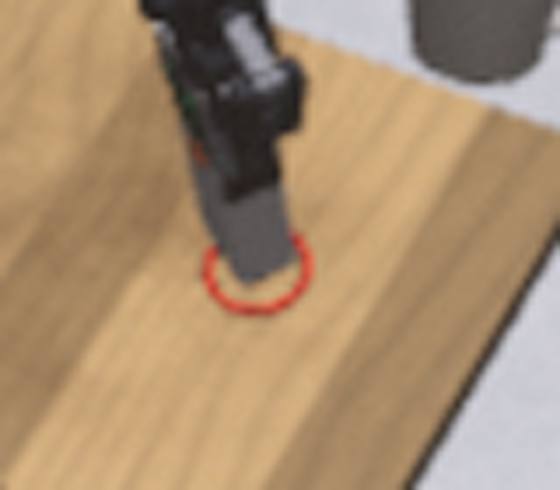

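Force has risen by about 0.5 N, so the foot is just touching, and the pictures show it inside the red ring. Pressing about 6 mm further.

```bash
python3 -m pendant '[0,0,0,0.0004,0.0001,-0.0014,0,0,0,0,0.0004,0.0001,-0.0014,0,0,0,0,0.0005,0.0001,-0.0014,0,0,0,0,0.0005,0.0002,-0.0014,0,0,0,0,0,0,0,0,0,0,0,0,0,0,0]'
python3 -c "
from st import *
avg(30);st()
i=optics.read_camera('wrist');s=optics.read_camera('scene')
cv2.imwrite('pics/w8.png',i[:,:,::-1]);cv2.imwrite('pics/s8.png',cv2.resize(s[150:220,320:400,::-1],None,fx=7,fy=7,interpolation=cv2.INTER_CUBIC))"
```

```text
t: 12.35
tool_pos: [0.5645, 0.0759, 0.1788]
tool_rot: [0.142, 0.171, 0.973, 0.066]
wrist_force: [-1.4, 0.4, 0.4]
gripper_width: 0.466
meanF [-1.02  0.08  0.62] sd [0.49 0.47 0.53] Fn 0.893 sem 0.097 h 0.0976
t 13.85 tcp [0.5644 0.0759 0.1788] corr rotvec [-0.0008 -0.     -0.0002] h 0.0976 lat [-0.0016 -0.     -0.0005] F [-0.46  0.68 -0.08] Fn 0.01 w 0.46357767904276465
```

View pics/w8.png

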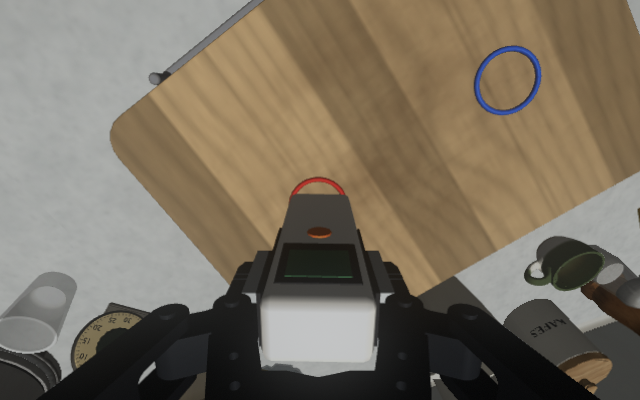

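View pics/s8.png

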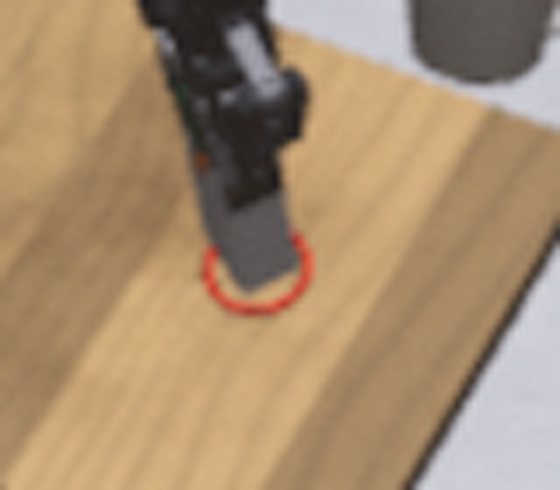

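```bash
python3 -c "
from plant import order
print(order.sign_off())"
```

```text
the job is handed in; nothing more can be done
None
```

The meter is out of its dock, and its foot is pressed inside the red ring, still held. I handed the job in at about 14 s of the 35 s.

What the last checks showed:
- **Pressing force:** the average force square to the board is about 2.4 N above the average taken in the air. That puts the foot roughly 7 mm in, about half-way. Going down the last 5.9 mm, the force rose 0.32 N per mm, which matches the spring. Single readings vary by about ±0.5 N, so the averages are good to about 0.1–0.15 N each.
- **Squareness:** the tool is within 0.1° of the board's normal, taken as the stated 18° slope and a measured turn of 14.6°. The meter sat about 0.5° off the tool's axis after the lift, and the wrist view shows no visible slip since.
- **Position:** the foot is within about 2 mm of the ring's centre. At the end the case hides the foot, so this comes from the arm's pose and the earlier views, where the foot was visible inside the ring. The views disagree on the ring's position by 1–3 mm.
- **Other things:** the arm's path stayed clear of the glass, shaker and jar. I did not measure their positions again at the end.

One measurement disagreed: the foot's distance below the tool tip came out as 110 mm from the wrist picture but 105 mm from the dock's height. I relied on the force, which showed contact at about 104 mm.

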